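# Weigh a setting ring on the notched beam scale

## Robot

A 6-joint arm with a two-finger parallel gripper is mounted at the origin on a cart in front of the work surface, level with it; the furniture and walls round the work are solid. World frame = base frame: x ahead of the robot, y to its left, z up, the work surface at z = 0. Lengths are in m, angles in rad, forces in N, time in s.
With the tool pointing down it reaches from about 0.35 to 0.725 m from the base axis. Payload 4.3 kg.
Tool frame: the origin (TCP) lies at the very end of the fingers, on their centre line; the grasp point (between the pads) lies 19 mm behind it; x points along the fingers, y is the direction in which the jaws open and shut, and the axes are right-handed (so a half turn about x gives the same grasp; the last joint's range is limited). The gripper opens to 85 mm and grips with 20 to 120 N. Pads are 22 mm wide; open, the fingers measure 114 mm over their backs; the gripper's body (76 mm by 85 mm) begins 54 mm behind the grasp point. The pads swing forward as they close: fully open they stand 13 mm farther back than shut.
Start: joints at [-0.11, 0.377, 0.081, 1.274, 0, 1.46], TCP at [0.575, 0, 0.207] pointing down, gripper open.
Joint ranges: [-2.72, 2.72], [-0.84, 1.66], [-1.02, 1.22], [-1.77, 2.12], [-1.37, 1.28], [-3.14, 3.14]. Speed limits (rad/s): [2.57, 2.57, 3.14, 3.14, 3.14, 3.14].

## Interface

Orientations are given as a unit quaternion [x, y, z, w].
In Python, from station import sense, get_image, finish_job gives the robot as it stands.
- The arm moves only by the tool jog_arm, never from a script. Its argument "commands" is a list of rows, each a list of 7 numbers: the turn, a rotation vector about the tool's x, y, z each as a share of pi/2 rad, from -1 to 1, then the shift along the tool's x, y, z each as a share of 300 mm, from -1 to 1, then the opening, from 0 (shut) to 1 (fully open). A call has exactly 5 rows; each row shifts and turns the pose as measured when the row begins, along the tool's axes as they then stand; what a row does not reach is not made up. A row lasts 1/12 s, in which the tool goes at most 41.7 mm and 7.16 degrees, less where a joint would pass 70% of its speed; a pose out of reach is approached as far as the arm can. A call with a number of a shift or a turn outside -1 to 1 is refused whole. A call with a gripper value outside its range is refused whole. The fingers move at their own pace and stop on an object; "force" is the grip in N (left out, the last holds). Time passes only in rows, so rows that do not move let the fingers close, or fill a call up. It gives the time, the measured TCP pose, the force and the opening at its end, in the units of the state.
- sense(): the state, without advancing time (a new reading comes with each control period).
- get_image(name): name is "scene" or "side" or "wrist"; returns a dict with "image" (420x560x3 uint8, red, green, blue), "z_map" (420x560 float32, m along the optical axis (not along the pixel's ray), 0 where there is no reading), "camera_matrix" (3x3 intrinsics, pixels), "pose" (4x4, takes a point from camera to world coordinates). Camera axes: x right, y down, z forward; pixel columns grow to the right and rows downward; lengths in m; the calibration is good to about 2 mm. The wrist camera is an equidistant fisheye: a pixel r from the principal point sees the ray r / f radians off the axis. A picture is of the moment at which its call begins.
- finish_job(): hands the job in, once; it reports no verdict.
The state is a dict: "time": time; "joints": joint angles; "dq": joint speeds; "tau": joint torques, N m; "tcp_pos": TCP position; "tcp_rot": TCP orientation; "wrist_force": force on the tool from outside, world axes, zero at the start; "torque": the same for the moment, N m; "grip_width": finger opening in m.
Only numpy, scipy, OpenCV 4.12 (cv2) and the standard library are available. Lean on these libraries where they do the work, as an engineer would, in place of code of your own. Each camera call takes 0.05 s, during which the arm holds its last target. There are 200 camera calls.

## Task

Weigh the largest of the three loose steel setting rings on the beam scale: lay it flat in the middle of the pan, then slide the poise outward along the notched beam until the pointer comes to rest, untouched, between the two lines next to the long middle line (one just above it, one just below) of the white index plate. The beam hangs on delicate edges, so set the ring down softly and push the poise lightly (a few newtons, never over 20); leave the two smaller rings where they are.

Things in the scene. Friction and masses are not known exactly. Their poses are not given: they have to be found in the camera images.
- ring_gauge_a_center (a point): Centre (half-way up) of the ring to be weighed: the largest of three loose steel setting rings, outside diameter 48 mm, height 18 mm, bore about 17 mm, lying flat on the table, z axis up along its bore. Its mass is not known (0.15 to 0.24 kg). Take it by its outside.
- ring_gauge_b_center (a point): Centre of the middle-sized ring, diameter 38 mm, height 14 mm; leave it alone.
- ring_gauge_c_center (a point): Centre of the smallest ring, diameter 32 mm, height 12 mm; leave it alone.
- scale: Fixed grey stand; origin on the table beneath the beam's pivot, which is 110 mm up. Its y axis runs along the beam: pan to +y, poise and pointer to -y. Base plate 84 mm in x, y = +80 to -290 mm, 14 mm high. At the origin a steel fork (50 mm in x, 34 in y), 121 mm high. White index plate on the pointer's +x side, y = -242 to -286 mm, 131 mm high.
- pan (a point): Centre of the round pan's flat floor, 95 mm from the pivot, 98 mm above the table when the beam is level. Floor 96 mm across, round it a thin lip up to 5 mm above it, 106 mm across. The pan is fixed to the beam and tilts with it, rising or sinking at most 7 mm; under the ring's weight or a downward push of 2 N it sinks onto its lower stop.
- poise_center (a point): Centre of the upper part of the poise, a steel block astride the beam: 24 mm along the beam, 30 mm across, 16 mm up and down from here, flat faces. The tops of the beam's teeth are 19 mm below. It slides only along the beam and rises with it (up to 17 mm). A sprung ball clicks into the teeth every 8 mm: about 3 N pushes it on by a notch; left alone, it settles in the nearest notch.
- pointer_tip (a point): Tip of the dark pointer at the outer end of the beam, 272 mm from the pivot; it moves up when the pan sinks. Stop pins at 20 mm above and below the middle.
- index_mark (a point): Point level with the long middle line of the index plate, 85 mm above the table, where the pointer tip lies when the beam is level. The two lines next to the middle line are 5.5 mm above and below it, more marks 11 and 16.5 mm from it.
- beam (a joint): Tilt of the beam (rad), 0 = level, pointer on the middle line; positive = pan low, pointer high (poise too near the pivot), negative = pan high (poise too far out). Stops at +0.075 and -0.075. Between the stops each notch outward lowers it by about 0.025. It settles within about a second; a hand on the poise falsifies it.
- poise (a joint): Distance of the poise along the beam (m), 0 = innermost notch (75 mm from the pivot), growing outward (towards -y of the scale) to 0.144 in notches of 0.008; with the ring on the pan the beam balances somewhere between about 0.06 and 0.14.
There are look-alikes about, which are no part of the job. What is shaped like the part that bears ring_gauge_a_center but blue or turquoise is not meant.

How it is judged:
On the way, in this order (a step that is already met when the one before it is completed fails the run):
1. the largest ring lies flat in the middle of the pan, released (horizontal distance between ring_gauge_a_center and pan below 0.02 m and contact force between ring_gauge_a and beam above 0.5 N and angle between ring_gauge_a_center's own z axis and vertical below 0.15 rad and contact force between the fingers and ring_gauge_a below 0.1 N and linear speed of ring_gauge_a below 0.02 m/s), for 0.2 s.
2. with the ring on the pan, the poise has been slid until the untouched pointer rests between the two lines next to the middle line (all of step 1 and value of joint beam between -0.02 and 0.02 rad and velocity of joint beam between -0.02 and 0.02 rad/s and contact force between the fingers and beam below 0.1 N), for 0.3 s.
At the end, for the whole second after the job is handed in: The largest ring lies flat on the pan, its centre within 20 mm of the pan's centre, released and at rest; the beam is untouched, at rest and level within 0.02 rad (the pointer within about 5.4 mm of the middle line) (all of step 2).
It fails at once if the fingers load the beam or poise with more than 20 N (contact force between the fingers and beam above 20 N).
It fails at once if the ring is pressed or dropped on the pan with more than 20 N (contact force between ring_gauge_a and beam above 20 N).
It fails at once if the middle-sized ring is moved more than 20 mm (distance of ring_gauge_b_center from where it was at the start of the episode above 0.02 m).
It fails at once if the smallest ring is moved more than 20 mm (distance of ring_gauge_c_center from where it was at the start of the episode above 0.02 m).
It also fails if it takes over 64 s, if anything falls off the work surface, if the arm or the gripper's body presses on something with over 40 N, if the wrist force passes 120 N, or if a joint passes its speed limit or range.

## Working session

There is one attempt and no reset: what is moved stays moved. The work goes in short steps, Python scripts to look and compute and a tool call to move; the robot and the scene stay as the last step left them, time stands still between calls to the robot, and variables do not carry over. Pictures are saved under pics/ and viewed, about 8 in all and at most 12, crops included, and the job is handed in when it is done.

Besides the shell and the picture viewer there is one more tool, called after "Call:" as name(argument=value, ...), one argument or row to a line, values as JSON. jog_arm: Moves the arm, as the interface text tells. Its arguments: {"type":"object","properties":{"commands":{"type":"array","items":{"type":"array","items":{"type":"number","minimum":-1,"maximum":1}}},"force":{"type":"number"}},"required":["commands"]}

```bash
mkdir -p pics; cat > h.py <<'E'
import numpy as np, cv2
from station import sense, get_image, finish_job
def grab(n,out=None):
    d=get_image(n); np.savez(f'/tmp/{n}.npz',**d)
    if out: cv2.imwrite('pics/'+out,d['image'][:,:,::-1])
    return d
def load(n): return np.load(f'/tmp/{n}.npz')
def pt(d,u,v,z=None):
    K=d['camera_matrix'];T=d['pose']
    zz=d['z_map'][int(v),int(u)] if z is None else z
    p=np.array([(u-K[0,2])/K[0,0]*zz,(v-K[1,2])/K[1,1]*zz,zz,1])
    return (T@p)[:3]
def cloud(d):
    K=d['camera_matrix'];T=d['pose'];z=d['z_map']
    v,u=np.mgrid[:z.shape[0],:z.shape[1]]
    P=np.stack([(u-K[0,2])/K[0,0]*z,(v-K[1,2])/K[1,1]*z,z],-1)
    return P@T[:3,:3].T+T[:3,3]
E
python3 - <<'E'
from h import *
a=grab('scene','scene1.png');b=grab('side','side1.png')
s=sense();print(s)
for d in(a,b):print(d['camera_matrix'],d['pose'].round(3))
E
```

```text
{'time': 0.1, 'joints': array([-1.10284890e-01,  3.77982968e-01,  7.97995380e-02,  1.27438927e+00,
       -1.78038968e-05,  1.46045941e+00]), 'dq': array([ 0.0013071 , -0.00282513,  0.00354427, -0.00099552,  0.00013034,
        0.00203498]), 'tau': array([ 1.23975104e-03, -4.64693749e+01,  2.70581460e+01,  1.20317750e-02,
       -1.20622694e-04,  2.24793462e-05]), 'tcp_pos': array([5.74392510e-01, 7.60239726e-05, 2.06573859e-01]), 'tcp_rot': array([ 0.49958937,  0.50049916, -0.50038421,  0.49952646]), 'wrist_force': array([ 0.1309157 ,  0.75990481, -0.10339919]), 'torque': array([-0.00547769, -0.03302855, -0.01645353]), 'grip_width': 0.08545634106148534}
[[464.2842485    0.         279.01356157]
 [  0.         464.2842485  207.27414874]
 [  0.           0.           1.        ]] [[ 0.653 -0.441  0.615  0.035]
 [-0.757 -0.407  0.512 -0.468]
 [ 0.024 -0.8   -0.6    0.636]
 [ 0.     0.     0.     1.   ]]
[[416.79439653   0.         274.65255676]
 [  0.         416.79439653 216.04868407]
 [  0.           0.           1.        ]] [[ 2.030e-01  6.690e-01 -7.150e-01  1.198e+00]
 [ 9.790e-01 -1.390e-01  1.470e-01 -1.410e-01]
 [-1.000e-03 -7.300e-01 -6.840e-01  6.980e-01]
 [ 0.000e+00  0.000e+00  0.000e+00  1.000e+00]]
```

View pics/scene1.png

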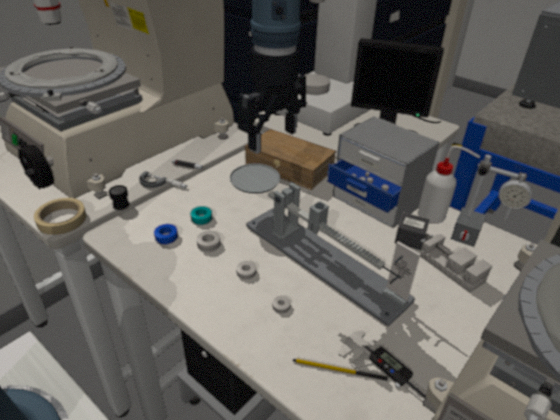

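View pics/side1.png

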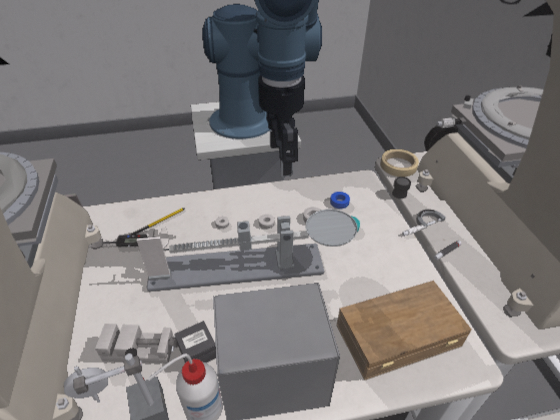

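The scene view shows the grey rings at (208,240), (246,270) and (282,304), and the blue and teal look-alikes at (166,234) and (201,214). The pan is at (255,179), the poise at (318,217), and the index plate near (400,263).

```bash
python3 - <<'E'
from h import *
a=load('scene');b=load('side');C=cloud(a);D=cloud(b)
def circ(P):
    A=np.c_[2*P[:,:2],np.ones(len(P))];s=np.linalg.lstsq(A,(P[:,:2]**2).sum(1),rcond=None)[0]
    return s[:2],np.sqrt(s[2]+s[:2]@s[:2])
for u,v in((208,240),(246,270),(282,304)):
    W=C[v-16:v+16,u-18:u+18].reshape(-1,3); z=W[:,2]; top=np.percentile(z,97)
    Q=W[(z>top-.004)&(z<.03)&(z>.006)]; c=(Q.min(0)+Q.max(0))/2
    print('ring',top.round(4),c.round(4),(Q.max(0)-Q.min(0)).round(4),len(Q))
for n,M,(u,v),r in(('scene',C,(255,179),28),('side',D,(331,227),28)):
    W=M[v-r:v+r,u-r:u+r].reshape(-1,3);W=W[(W[:,2]>.08)&(W[:,2]<.115)]
    print(n,'pan',np.percentile(W,[1,50,99],axis=0).round(4).tolist(),len(W),circ(W[:]) )
for u,v in((318,210),(318,214),(318,218),(318,224),(286,195),(281,199),(291,189),(400,262),(408,250)):print('scene',u,v,C[v,u].round(4))
for u,v in((244,226),(244,231),(238,227),(250,227),(285,222),(285,228),(152,245),(150,239),(240,264),(150,283),(322,270)):print('side',u,v,D[v,u].round(4))
im=a['image'][150:320,200:430,::-1];cv2.imwrite('pics/c1.png',cv2.resize(im,None,fx=3.4,fy=3.4,interpolation=cv2.INTER_CUBIC))
E
```

```text
ring 0.0191 [0.4928 0.0974 0.0182] [0.0489 0.0486 0.0062] 240
ring 0.0151 [ 0.4849 -0.0153  0.0139] [0.0371 0.0385 0.0055] 205
ring 0.0131 [ 0.4665 -0.1202  0.0121] [0.0338 0.0314 0.0059] 185
scene pan [[0.5757, -0.0071, 0.0876], [0.6217, 0.0886, 0.1006], [0.6761, 0.1428, 0.1109]] 1314 (array([0.62086358, 0.07546971]), np.float64(0.04543691086459408))
side pan [[0.5789, 0.0396, 0.0883], [0.629, 0.0928, 0.0991], [0.6786, 0.1432, 0.1035]] 1554 (array([0.62779633, 0.09280592]), np.float64(0.03811873888429798))
scene 318 210 [ 0.6019 -0.0885  0.1238]
scene 318 214 [ 0.5975 -0.0922  0.119 ]
scene 318 218 [ 0.5965 -0.0937  0.1111]
scene 318 224 [ 0.5978 -0.0941  0.0964]
scene 286 195 [ 0.6116 -0.0042  0.1118]
scene 281 199 [ 0.5927 -0.0074  0.1138]
scene 291 189 [0.6362 0.0034 0.1099]
scene 400 262 [ 0.6087 -0.2588  0.0974]
scene 408 250 [ 0.6107 -0.2663  0.1279]
side 244 226 [ 0.6144 -0.0818  0.1251]
side 244 231 [ 0.6278 -0.0839  0.1247]
side 238 227 [ 0.6133 -0.0936  0.1237]
side 250 227 [ 0.4919 -0.0553 -0.0014]
side 285 222 [0.6054 0.0029 0.1108]
side 285 228 [ 0.6272 -0.0021  0.1159]
side 152 245 [ 0.6172 -0.2608  0.1126]
side 150 239 [ 0.6163 -0.2614  0.1284]
side 240 264 [ 0.6134 -0.0961  0.0129]
side 150 283 [ 0.6264 -0.2844  0.0131]
side 322 270 [0.6658 0.0709 0.0138]
```

View pics/c1.png

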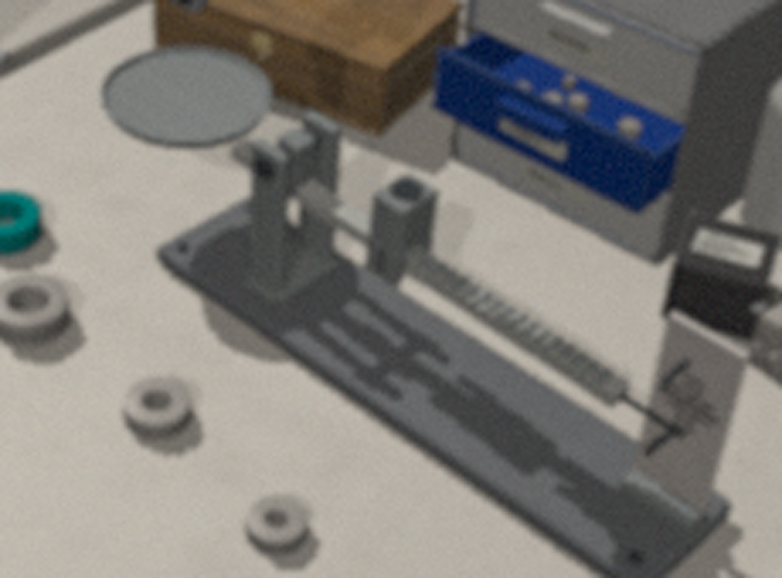

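Call:
jog_arm(
  commands=[
    [0, 0, 0, 0, -0.068, -0.081, 1],
    [0, 0, 0, 0, -0.068, -0.081, 1],
    [0, 0, 0, 0, -0.068, -0.081, 1],
    [0, 0, 0, 0, -0.068, -0.081, 1],
    [0, 0, 0, 0.1, 0, 0, 1],
  ],
  force=30,
)

```text
time: 0.52
tcp_pos: [0.4931, 0.0991, 0.1774]
tcp_rot: [0.502, 0.498, -0.5, 0.499]
wrist_force: [1.5, -0.4, -0.1]
grip_width: 0.085
```

```bash
python3 - <<'E'
from h import *
D=cloud(load('side'));C=cloud(load('scene'))
for n,M in(('side',D),('scene',C)):
    P=M.reshape(-1,3)
    B=P[(abs(P[:,2]-.014)<.003)&(P[:,0]>.53)&(P[:,0]<.7)&(P[:,1]>-.32)&(P[:,1]<.12)]
    r=cv2.minAreaRect((B[:,:2]*1000).astype(np.float32));print(n,'base',r)
    Q=P[(P[:,2]>.116)&(P[:,2]<.13)&(P[:,0]>.58)&(P[:,0]<.65)&(P[:,1]>-.13)&(P[:,1]<-.05)]
    print('poise',np.percentile(Q,[2,50,98],axis=0).round(4).tolist(),len(Q))
    T=Q[Q[:,2]>.1215];print(' top',((np.percentile(T,3,axis=0)+np.percentile(T,97,axis=0))/2).round(4),(np.ptp(T,axis=0)).round(4))
d=load('scene');h=cv2.cvtColor(d['image'],cv2.COLOR_RGB2HSV)
m=(h[...,1]>120)&(h[...,0]>75)&(h[...,0]<130)&(C[...,2]<.03)&(C[...,2]>.003)&(C[...,0]<.58)
for u0,u1 in((150,185),(185,220)):
    W=C[195:250,u0:u1][m[195:250,u0:u1]];print(W.min(0),W.max(0))
E
```

```text
side base ((613.6729125976562, -105.72149658203125), (367.08978271484375, 85.97071075439453), 85.00821685791016)
poise [[0.5998, -0.0958, 0.1167], [0.6192, -0.0842, 0.1245], [0.6292, -0.0728, 0.1281]] 157
 top [ 0.6147 -0.0841  0.125 ] [0.0305 0.0241 0.0072]
scene base ((607.9625854492188, -106.27781677246094), (370.31610107421875, 86.7777328491211), 85.38400268554688)
poise [[0.5955, -0.0972, 0.1165], [0.6052, -0.0885, 0.1253], [0.6248, -0.0737, 0.1291]] 187
 top [ 0.6105 -0.0858  0.1256] [0.0307 0.025  0.0079]
[0.4243298  0.15461733 0.0030215 ] [0.4711902  0.20230436 0.02075501]
[0.51566513 0.14686526 0.00327956] [0.56215765 0.19615795 0.02075399]
```

Call:
jog_arm(
  commands=[
    [0, 0, 0, 0.12, 0, 0.006, 1],
    [0, 0, 0, 0.12, 0, 0, 1],
    [0, 0, 0, 0.12, 0, 0, 1],
    [0, 0, 0, 0.12, 0, 0, 1],
    [0, 0, 0, 0.06, 0, 0, 1],
  ],
)

```text
time: 0.93
tcp_pos: [0.492, 0.1002, 0.0101]
tcp_rot: [0.502, 0.499, -0.498, 0.501]
wrist_force: [-0.5, 0.3, 0.3]
grip_width: 0.0854
```

Call:
jog_arm(
  commands=[
    [0, 0, 0, 0.012, 0.003, 0.008, 1],
    [0, 0, 0, 0.01, 0, 0, 1],
    [0, 0, 0, 0, 0, 0, 0.6],
    [0, 0, 0, 0, 0, 0, 0.4],
    [0, 0, 0, 0, 0, 0, 0.4],
  ],
)

```text
time: 1.35
tcp_pos: [0.4886, 0.0972, 0.0002]
tcp_rot: [0.5, 0.501, -0.5, 0.499]
wrist_force: [1.3, 0.4, -0.5]
grip_width: 0.0517
```

Call:
jog_arm(
  commands=[
    [0, 0, 0, 0, 0, 0, 0.4],
    [0, 0, 0, 0, 0, 0, 0.4],
    [0, 0, 0, 0, 0, 0, 0.4],
    [0, 0, 0, 0, 0, 0, 0.4],
    [0, 0, 0, 0, 0, 0, 0.4],
  ],
)

```text
time: 1.77
tcp_pos: [0.4939, 0.0975, 0.005]
tcp_rot: [0.503, 0.498, -0.498, 0.502]
wrist_force: [0.0, -0.6, 0.7]
grip_width: 0.0339
```

```bash
python3 - <<'E'
from h import *
d=grab('scene');w=grab('wrist')
a=cv2.resize(d['image'][150:330,120:330],None,fx=2,fy=2,interpolation=cv2.INTER_CUBIC)
b=w['image'];H=420
a=cv2.resize(a,(420,360));a=cv2.copyMakeBorder(a,0,60,0,0,cv2.BORDER_CONSTANT)
b=cv2.resize(b,(380,285));b=cv2.copyMakeBorder(b,0,135,0,0,cv2.BORDER_CONSTANT)
cv2.imwrite('pics/g1.png',np.hstack([a,b])[:,:,::-1]); s=sense();print(s['tcp_pos'],s['grip_width'])
E
```

```text
[0.49376641 0.09751333 0.00485597] 0.03406383042456371
```

View pics/g1.png

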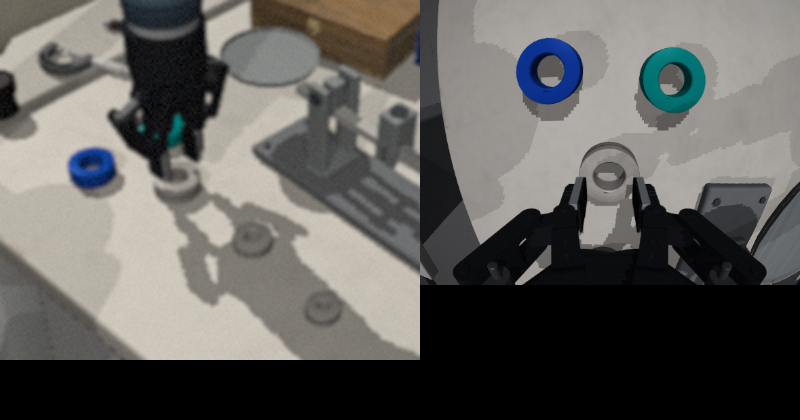

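The wrist view shows the ring squeezed out just ahead of (or under) the fingertips, at (609,173) in the composite. I'll measure it.

```bash
cat >> h.py <<'E'
def wcloud(d):
    K=d['camera_matrix'];T=d['pose'];z=d['z_map']
    v,u=np.mgrid[:z.shape[0],:z.shape[1]]
    x=(u-K[0,2])/K[0,0];y=(v-K[1,2])/K[1,1];r=np.hypot(x,y)+1e-9
    t=np.tan(np.minimum(r,1.5))/r
    P=np.stack([x*t*z,y*t*z,z],-1)
    return P@T[:3,:3].T+T[:3,3]
E
python3 - <<'E'
from h import *
d=load('wrist');W=wcloud(d);print(d['pose'].round(3))
s=560/380
for n,M,(u,v),r in(('w',W,(int(189*s),int(172*s)),50),('s',cloud(load('scene')),(208,240),22)):
    Q=M[v-r:v+r,u-r:u+r].reshape(-1,3)
    Q=Q[(Q[:,2]>.006)&(Q[:,2]<.024)&(abs(Q[:,0]-.493)<.04)&(Q[:,1]<.15)]
    print(n,len(Q),np.percentile(Q,[1,50,99],axis=0).round(4).tolist())
    T=Q[(Q[:,2]>.0155)&(Q[:,2]<.0205)];print('top',len(T),np.percentile(T,[1,50,99],axis=0).round(4).tolist())
for v in range(int(140*s),int(215*s),6):print(v,W[v,int(189*s)].round(4),W[v,int(175*s)].round(4))
E
```

```text
[[ 1.    -0.002  0.008  0.492]
 [ 0.001 -0.946 -0.323  0.181]
 [ 0.008  0.323 -0.946  0.171]
 [ 0.     0.     0.     1.   ]]
w 4659 [[0.4716, 0.0783, 0.0066], [0.4938, 0.1056, 0.0169], [0.5153, 0.1243, 0.0184]]
top 3777 [[0.4715, 0.0781, 0.0157], [0.4938, 0.1052, 0.0171], [0.5154, 0.1235, 0.0185]]
s 300 [[0.4688, 0.0736, 0.0064], [0.4907, 0.0894, 0.0168], [0.516, 0.1148, 0.0196]]
top 183 [[0.4685, 0.0743, 0.0156], [0.4956, 0.0912, 0.0177], [0.5162, 0.1155, 0.0196]]
206 [ 4.934e-01  1.255e-01 -2.000e-04] [ 0.4816  0.1252 -0.0015]
212 [0.4933 0.1243 0.0063] [ 0.4816  0.1218 -0.001 ]
218 [0.4933 0.1243 0.0156] [0.4821 0.1215 0.008 ]
224 [0.4933 0.1215 0.0168] [0.4826 0.1213 0.0164]
230 [0.4933 0.1181 0.0167] [0.4825 0.1183 0.017 ]
236 [0.4933 0.1147 0.0166] [0.4825 0.1152 0.0176]
242 [ 4.934e-01  1.037e-01 -3.000e-04] [0.4823 0.1114 0.0167]
248 [ 0.4934  0.0995 -0.0011] [0.4822 0.1078 0.0165]
254 [4.933e-01 9.620e-02 2.000e-04] [0.4814 0.0985 0.0049]
260 [ 0.4934  0.0915 -0.0011] [0.4816 0.0972 0.0097]
266 [ 4.933e-01  8.790e-02 -2.000e-04] [0.4818 0.0962 0.015 ]
272 [0.4933 0.0879 0.007 ] [0.4819 0.0936 0.017 ]
278 [0.4933 0.0871 0.0125] [0.4818 0.0903 0.0178]
284 [0.4933 0.0855 0.0163] [0.4817 0.086  0.0171]
290 [0.4933 0.0813 0.016 ] [0.4815 0.0819 0.017 ]
296 [0.4933 0.0774 0.0163] [ 0.4801  0.0661 -0.0005]
302 [ 0.4933  0.0612 -0.0009] [4.80e-01 6.19e-02 2.00e-04]
308 [ 4.933e-01  5.680e-02 -3.000e-04] [ 0.4798  0.0564 -0.0008]
314 [ 0.4933  0.0517 -0.0007] [ 0.4796  0.0509 -0.0016]
```

```bash
python3 - <<'E'
from h import *
d=load('wrist');W=wcloud(d)
for a,b in((.462,.482),(.505,.525)):
  Q=W[200:320].reshape(-1,3);Q=Q[(Q[:,0]>a-.01)&(Q[:,0]<b+.01)&(Q[:,1]>.08)&(Q[:,1]<.12)]
  for z in np.arange(.015,.06,.004):
    S=Q[(Q[:,2]>z)&(Q[:,2]<z+.004)]
    if len(S):print(a,z.round(3),len(S),S[:,:2].min(0).round(3),S[:,:2].max(0).round(3))
E
```

```text
0.462 0.015 1596 [0.47 0.08] [0.492 0.12 ]
0.462 0.027 15 [0.476 0.092] [0.477 0.107]
0.462 0.031 72 [0.469 0.087] [0.477 0.109]
0.462 0.035 139 [0.464 0.087] [0.477 0.109]
0.462 0.039 148 [0.463 0.086] [0.477 0.109]
0.462 0.043 166 [0.463 0.087] [0.477 0.109]
0.462 0.047 169 [0.463 0.087] [0.477 0.109]
0.462 0.051 193 [0.463 0.09 ] [0.477 0.109]
0.462 0.055 195 [0.463 0.092] [0.477 0.11 ]
0.462 0.059 158 [0.463 0.094] [0.477 0.11 ]
0.505 0.015 1598 [0.495 0.08 ] [0.517 0.12 ]
0.505 0.019 2 [0.497 0.118] [0.506 0.119]
0.505 0.027 15 [0.511 0.091] [0.511 0.107]
0.505 0.031 64 [0.511 0.088] [0.517 0.109]
0.505 0.035 135 [0.511 0.087] [0.523 0.109]
0.505 0.039 149 [0.51  0.087] [0.524 0.11 ]
0.505 0.043 170 [0.51  0.087] [0.524 0.109]
0.505 0.047 173 [0.51  0.087] [0.524 0.109]
0.505 0.051 183 [0.51 0.09] [0.524 0.11 ]
0.505 0.055 195 [0.51  0.092] [0.524 0.11 ]
0.505 0.059 162 [0.51  0.094] [0.524 0.11 ]
```

Call:
jog_arm(
  commands=[
    [0, 0, 0, 0, 0, 0, 0.75],
    [0, 0, 0, 0, 0, -0.006, 0.75],
    [0, 0, 0, 0, 0, -0.006, 0.75],
    [0, 0, 0, 0, 0, 0, 0.75],
    [0, 0, 0, 0, 0, 0, 0.75],
  ],
)

```text
time: 2.28
tcp_pos: [0.4932, 0.1015, 0.0045]
tcp_rot: [0.502, 0.499, -0.498, 0.501]
wrist_force: [0.1, -0.4, 1.0]
grip_width: 0.0643
```

Call:
jog_arm(
  commands=[
    [0, 0, 0, 0.012, 0, 0.002, 0.8],
    [0, 0, 0, 0.012, 0, 0, 0.8],
    [0, 0, 0, 0.012, 0, 0, 0.8],
    [0, 0, 0, 0.012, 0, 0, 0.8],
    [0, 0, 0, 0, 0, 0, 0.8],
  ],
)

```text
time: 2.7
tcp_pos: [0.4931, 0.1009, -0.0116]
tcp_rot: [0.502, 0.499, -0.498, 0.501]
wrist_force: [-0.6, 0.3, -0.8]
grip_width: 0.0681
```

```bash
python3 - <<'E'
from h import *
s=sense();print(s['tcp_pos'],s['wrist_force'],s['grip_width'])
d=grab('wrist');W=wcloud(d);w=s['grip_width']/2
cv2.imwrite('pics/w2.png',d['image'][:,:,::-1])
for sg in(-1,1):
  Q=W[150:400].reshape(-1,3);x=(Q[:,0]-s['tcp_pos'][0])*sg
  Q=Q[(x>w-.006)&(x<w+.02)&(abs(Q[:,1]-s['tcp_pos'][1])<.02)]
  for z in np.arange(-.004,.05,.004):
    S=Q[(Q[:,2]>z)&(Q[:,2]<z+.004)]
    if len(S):print(sg,z.round(3),len(S),S[:,:2].min(0).round(3),S[:,:2].max(0).round(3))
E
```

```text
[ 0.49309718  0.10090344 -0.01164826] [-0.61023986  0.34633415 -0.76599075] 0.06809066100310508
-1 -0.004 2122 [0.439 0.081] [0.465 0.121]
-1 0.0 153 [0.439 0.082] [0.465 0.121]
-1 0.016 25 [0.458 0.096] [0.459 0.11 ]
-1 0.02 109 [0.452 0.09 ] [0.459 0.113]
-1 0.024 174 [0.446 0.09 ] [0.459 0.113]
-1 0.028 203 [0.445 0.09 ] [0.459 0.113]
-1 0.032 197 [0.445 0.09 ] [0.459 0.113]
-1 0.036 245 [0.445 0.09 ] [0.459 0.113]
-1 0.04 227 [0.445 0.09 ] [0.459 0.113]
-1 0.044 259 [0.445 0.089] [0.459 0.113]
-1 0.048 257 [0.445 0.089] [0.459 0.113]
1 -0.004 2106 [0.521 0.081] [0.547 0.121]
1 0.0 143 [0.521 0.085] [0.547 0.121]
1 0.016 11 [0.527 0.098] [0.527 0.109]
1 0.02 101 [0.526 0.091] [0.533 0.113]
1 0.024 160 [0.527 0.09 ] [0.539 0.113]
1 0.028 206 [0.526 0.09 ] [0.541 0.113]
1 0.032 207 [0.526 0.09 ] [0.541 0.113]
1 0.036 218 [0.526 0.09 ] [0.541 0.113]
1 0.04 226 [0.526 0.09 ] [0.541 0.113]
1 0.044 267 [0.526 0.09 ] [0.541 0.113]
1 0.048 265 [0.526 0.09 ] [0.54  0.113]
```

View pics/w2.png

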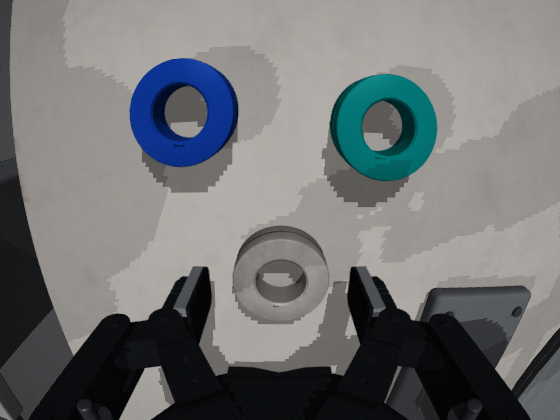

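Call:
jog_arm(
  commands=[
    [0, 0, 0, 0.01, 0, 0, 0.7],
    [0, 0, 0, 0.01, 0, 0, 0.7],
    [0, 0, 0, 0.008, 0, 0, 0.7],
    [0, 0, 0, 0, 0, 0, 0.7],
    [0, 0, 0, 0, 0, 0, 0.7],
  ],
)

```text
time: 3.17
tcp_pos: [0.4932, 0.1009, -0.0209]
tcp_rot: [0.502, 0.499, -0.498, 0.501]
wrist_force: [0.5, 0.5, -0.5]
grip_width: 0.0595
```

Call:
jog_arm(
  commands=[
    [0, 0, 0, 0, 0, 0, 0.5],
    [0, 0, 0, 0, 0, 0, 0.3],
    [0, 0, 0, 0, 0, 0, 0.3],
    [0, 0, 0, 0, 0, 0, 0.3],
    [0, 0, 0, 0, 0, 0, 0.3],
  ],
  force=40,
)

```text
time: 3.58
tcp_pos: [0.493, 0.1009, -0.0205]
tcp_rot: [0.502, 0.499, -0.498, 0.501]
wrist_force: [0.2, -0.1, -0.1]
grip_width: 0.0457
```

Call:
jog_arm(
  commands=[
    [0, 0, 0, 0, 0, 0, 0.3],
    [0, 0, 0, -0.04, 0, 0, 0.3],
    [0, 0, 0, -0.1, 0, 0, 0.3],
    [0, 0, 0, -0.12, 0, 0, 0.3],
    [0, 0, 0, -0.12, 0, 0, 0.3],
  ],
)

```text
time: 4.0
tcp_pos: [0.483, 0.0999, 0.0877]
tcp_rot: [-0.496, -0.504, 0.504, -0.496]
wrist_force: [1.0, 1.0, -1.9]
grip_width: 0.0459
```

Call:
jog_arm(
  commands=[
    [0, 0, 0, -0.12, 0, 0, 0.3],
    [0, 0, 0, -0.12, 0, 0, 0.3],
    [0, 0, 0, 0, 0, 0, 0.3],
    [0, 0, 0, 0, 0, 0, 0.3],
    [0, 0, 0, 0, 0, 0, 0.3],
  ],
)

```text
time: 4.42
tcp_pos: [0.4877, 0.1003, 0.1703]
tcp_rot: [0.5, 0.501, -0.5, 0.499]
wrist_force: [0.5, -0.2, -2.3]
grip_width: 0.0458
```

```bash
python3 - <<'E'
from h import *
s=sense();t=s['tcp_pos'];print(t,s['wrist_force'],s['grip_width'])
d=grab('wrist','w3.png');W=wcloud(d)
print(W[225:330,281][::5].round(4))
E
```

```text
[0.48766865 0.10029332 0.1702941 ] [ 0.54733466 -0.23221276 -2.28383149] 0.04576170413661406
[[ 4.893e-01  5.210e-02 -2.000e-04]
 [ 4.893e-01  4.600e-02 -4.000e-04]
 [ 4.886e-01  1.234e-01  1.943e-01]
 [ 4.880e-01  1.842e-01  3.360e-01]
 [ 4.886e-01  1.239e-01  2.067e-01]
 [ 4.886e-01  1.217e-01  2.071e-01]
 [ 4.886e-01  1.194e-01  2.074e-01]
 [ 4.886e-01  1.176e-01  2.088e-01]
 [ 4.886e-01  1.155e-01  2.095e-01]
 [ 4.894e-01  3.200e-03  1.440e-02]
 [ 4.895e-01 -4.300e-03  1.290e-02]
 [ 4.895e-01 -1.950e-02 -1.200e-03]
 [ 4.895e-01 -2.120e-02  7.600e-03]
 [ 4.895e-01 -2.470e-02  1.310e-02]
 [ 4.887e-01  8.740e-02  1.913e-01]
 [ 4.887e-01  8.760e-02  1.964e-01]
 [ 4.887e-01  8.730e-02  2.004e-01]
 [ 4.887e-01  8.730e-02  2.047e-01]
 [ 4.887e-01  8.660e-02  2.079e-01]
 [ 4.887e-01  8.320e-02  2.076e-01]
 [ 4.887e-01  8.080e-02  2.086e-01]]
```

View pics/w3.png

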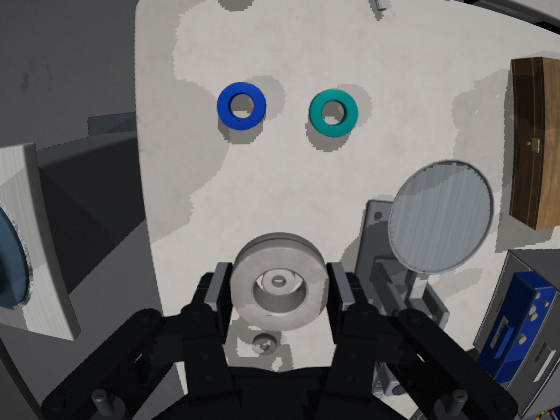

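Wrist view: the ring is held level between the pads at (280,285), with the pan at (440,217).

Call:
jog_arm(
  commands=[
    [0, 0, 0, 0, 0.1, 0.005, 0.3],
    [0, 0, 0, 0, 0.12, 0.005, 0.3],
    [0, 0, 0, 0, 0.12, 0.005, 0.3],
    [0, 0, 0, 0, 0.08, 0.005, 0.3],
    [0, 0, 0, 0, 0.04, 0.005, 0.3],
  ],
)

```text
time: 4.88
tcp_pos: [0.6167, 0.0926, 0.1551]
tcp_rot: [0.492, 0.508, -0.507, 0.493]
wrist_force: [0.0, 0.1, -1.8]
grip_width: 0.0458
```

```bash
python3 - <<'E'
from h import *
d=load('wrist');W=wcloud(d)[150:285,375:505].reshape(-1,3)
W=W[(W[:,2]>.09)&(W[:,2]<.115)&(W[:,1]>.035)];q=np.percentile(W,[.5,50,99.5],axis=0);print(q.round(4),(q[0]+q[2])/2)
r=cv2.minEnclosingCircle((W[:,:2]*1000).astype(np.float32));print(r)
A=np.c_[W[:,:2],np.ones(len(W))];print(np.linalg.lstsq(A,W[:,2],rcond=None)[0])
s=sense();print(s['tcp_pos'])
g=grab('wrist');V=wcloud(g);w=V[225:335,225:335].reshape(-1,3);w=w[(w[:,2]>s['tcp_pos'][2]+.035)&(w[:,2]<s['tcp_pos'][2]+.041)&(abs(w[:,0]-s['tcp_pos'][0])<.026)];print(w.min(0),w.max(0))
E
```

```text
[[0.5756 0.045  0.0974]
 [0.6239 0.0982 0.0998]
 [0.6774 0.1465 0.1042]] [0.62645891 0.09572035 0.10080372]
((626.11279296875, 91.71549224853516), 56.715579986572266)
[0.00314792 0.02776274 0.09522452]
[0.61669048 0.09261868 0.15508985]
[0.59288227 0.06848272 0.19009085] [0.64257821 0.11652383 0.19608053]
```

Call:
jog_arm(
  commands=[
    [0, 0, 0.01, 0, 0.03, 0, 0.3],
    [0, 0, 0, 0.05, 0, 0, 0.3],
    [0, 0, 0, 0.06, 0, 0, 0.3],
    [0, 0, 0, 0.04, 0, 0, 0.3],
    [0, 0, 0, 0, 0, 0, 0.3],
  ],
)

```text
time: 5.35
tcp_pos: [0.623, 0.0919, 0.0989]
tcp_rot: [-0.494, -0.505, 0.506, -0.495]
wrist_force: [-0.6, -0.2, -2.1]
grip_width: 0.0459
```

Call:
jog_arm(
  commands=[
    [0, 0, 0.013, 0, 0.012, -0.003, 0.3],
    [0, 0, 0, 0.012, 0, 0, 0.3],
    [0, 0, 0, 0.012, 0, 0, 0.3],
    [0, 0, 0, 0.01, 0, 0, 0.3],
    [0, 0, 0, 0, 0, 0, 0.3],
  ],
)

```text
time: 5.77
tcp_pos: [0.6218, 0.0931, 0.0854]
tcp_rot: [0.497, 0.502, -0.502, 0.498]
wrist_force: [-0.1, 0.0, -2.8]
grip_width: 0.0463
```

Call:
jog_arm(
  commands=[
    [0, 0, 0, 0, 0.012, 0, 0.3],
    [0, 0, 0, 0.007, 0.006, 0, 0.3],
    [0, 0, 0, 0.007, 0, 0, 0.3],
    [0, 0, 0, 0.006, 0, 0, 0.3],
    [0, 0, 0, 0, 0, 0, 0.3],
  ],
)

```text
time: 6.18
tcp_pos: [0.629, 0.093, 0.0799]
tcp_rot: [-0.498, -0.502, 0.502, -0.499]
wrist_force: [0.0, 0.2, -1.7]
grip_width: 0.046
```

Call:
jog_arm(
  commands=[
    [0, 0, 0, 0.006, -0.006, 0, 0.3],
    [0, 0, 0, 0.006, 0, 0, 0.3],
    [0, 0, 0, 0.006, 0, 0, 0.3],
    [0, 0, 0, 0, 0, 0, 0.3],
    [0, 0, 0, 0, 0, 0, 0.3],
  ],
)

```text
time: 6.6
tcp_pos: [0.6274, 0.0928, 0.0744]
tcp_rot: [-0.498, -0.501, 0.501, -0.499]
wrist_force: [0.4, 0.1, -2.2]
grip_width: 0.0458
```

Call:
jog_arm(
  commands=[
    [0, 0, 0, 0.005, 0, 0, 0.3],
    [0, 0, 0, 0.004, 0, 0, 0.3],
    [0, 0, 0, 0, 0, 0, 0.3],
    [0, 0, 0, 0, 0, 0, 0.3],
    [0, 0, 0, 0, 0, 0, 0.3],
  ],
)

```text
time: 7.02
tcp_pos: [0.6276, 0.0926, 0.0719]
tcp_rot: [-0.498, -0.501, 0.501, -0.5]
wrist_force: [-0.3, -0.6, -0.6]
grip_width: 0.0456
```

```bash
python3 - <<'E'
from h import *
print(sense()['tcp_pos'],sense()['wrist_force'])
d=grab('side')
im=d['image'][170:300,120:380];cv2.imwrite('pics/s2.png',cv2.resize(im,None,fx=3,fy=3,interpolation=cv2.INTER_CUBIC)[:,:,::-1])
D=cloud(d).reshape(-1,3);c=np.array([.627,.093]);r=np.hypot(*(D[:,:2]-c).T)
Q=D[(r<.047)&(r>.036)&(D[:,2]>.08)&(D[:,2]<.115)];A=np.c_[Q[:,:2]-c,np.ones(len(Q))];print(len(Q),np.linalg.lstsq(A,Q[:,2],rcond=None)[0],np.median(Q[:,2]))
E
```

```text
[0.62761461 0.09258149 0.07194643] [-0.33530702 -0.59886054 -0.5554287 ]
378 [ 0.03957746 -0.07768948  0.08986095] 0.0904500088468177
```

View pics/s2.png

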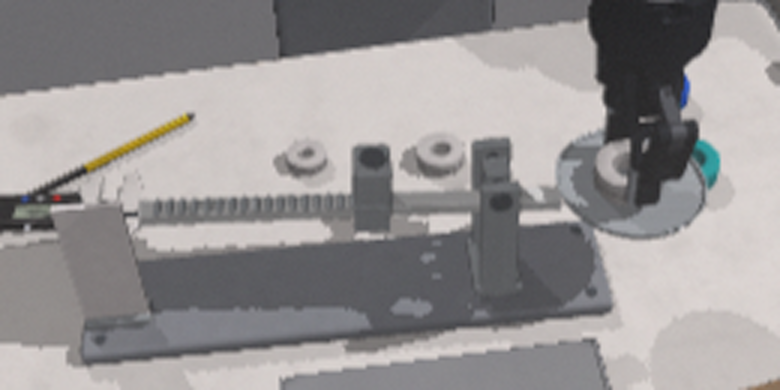

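The side crop shows the ring over the pan centre at (628,170), with the pan down on its lower stop. The wrist load has dropped, so the ring is resting. I'll release it.

Call:
jog_arm(
  commands=[
    [0, 0, 0, 0, 0, 0, 0.56],
    [0, 0, 0, 0, 0, 0, 0.6],
    [0, 0, 0, 0, 0, 0, 0.66],
    [0, 0, 0, 0, 0, 0, 0.66],
    [0, 0, 0, 0, 0, 0, 0.66],
  ],
)

```text
time: 7.48
tcp_pos: [0.6284, 0.093, 0.0728]
tcp_rot: [-0.499, -0.501, 0.501, -0.5]
wrist_force: [-0.1, 0.1, 0.2]
grip_width: 0.0561
```

Call:
jog_arm(
  commands=[
    [0, 0, 0, -0.03, 0, 0, 0.66],
    [0, 0, 0, -0.08, 0, 0, 0.66],
    [0, 0, 0, -0.12, 0, 0, 0.66],
    [0, 0, 0, -0.12, 0, 0, 0.66],
    [0, 0, 0, 0, 0, 0, 0.66],
  ],
)

```text
time: 7.9
tcp_pos: [0.6257, 0.093, 0.1811]
tcp_rot: [-0.497, -0.502, 0.503, -0.498]
wrist_force: [0.8, 0.3, 1.1]
grip_width: 0.056
```

```bash
python3 - <<'E'
from h import *
print(sense()['tcp_pos'],sense()['wrist_force'])
D=cloud(grab('side')).reshape(-1,3);C=cloud(grab('scene')).reshape(-1,3);c=np.array([.627,.093])
for P in(D,C):
    r=np.hypot(*(P[:,:2]-c).T)
    R=P[(r<.04)&(P[:,2]>.1025)&(P[:,2]<.118)];q=np.percentile(R,[2,98],axis=0);print('ring',q.round(4),q.mean(0).round(4))
    Q=P[(P[:,2]>.1)&(P[:,2]<.135)&(P[:,0]>.585)&(P[:,0]<.64)&(P[:,1]>-.12)&(P[:,1]<-.06)]
    q=np.percentile(Q,[2,98],axis=0);print('poise',len(Q),q.round(4),q.mean(0).round(4))
E
```

```text
[0.6257253  0.0930042  0.18105768] [0.84527864 0.34796362 1.07650908]
ring [[0.6088 0.0676 0.103 ]
 [0.6526 0.1127 0.1096]] [0.6307 0.0901 0.1063]
poise 258 [[ 0.6015 -0.0966  0.1004]
 [ 0.6301 -0.0716  0.1347]] [ 0.6158 -0.0841  0.1175]
ring [[0.6025 0.066  0.1029]
 [0.6476 0.1109 0.1117]] [0.625  0.0884 0.1073]
poise 344 [[ 0.5949 -0.1069  0.1004]
 [ 0.6236 -0.0732  0.1347]] [ 0.6092 -0.0901  0.1176]
```

Call:
jog_arm(
  commands=[
    [0.053, 0, 0, 0, 0, 0.08, 0.3],
    [0, 0, 0, 0, 0, 0.12, 0],
    [0, 0, 0, 0, 0, 0.12, 0],
    [0, 0, 0, 0, 0, 0.12, 0],
    [0, 0, 0, 0, 0, 0.05, 0],
  ],
  force=20,
)

```text
time: 8.42
tcp_pos: [0.6109, -0.053, 0.1706]
tcp_rot: [-0.513, -0.486, 0.524, -0.475]
wrist_force: [-0.0, 1.3, -0.1]
grip_width: -0.0
```

Call:
jog_arm(
  commands=[
    [0, 0, 0, 0, 0, 0, 0],
    [0, 0, 0, 0, 0, 0, 0],
    [0, 0, 0, 0, 0, 0, 0],
    [0, 0, 0, 0, 0, 0, 0],
    [0, 0, 0, 0, 0, 0, 0],
  ],
)

```text
time: 8.83
tcp_pos: [0.6074, -0.0542, 0.1658]
tcp_rot: [-0.512, -0.488, 0.527, -0.471]
wrist_force: [0.2, -0.4, -0.2]
grip_width: -0.0
```

```bash
python3 - <<'E'
from h import *
from scipy.spatial.transform import Rotation as R
s=sense();t=s['tcp_pos'];print(t,s['wrist_force'],s['grip_width'],R.from_quat(s['tcp_rot']).as_matrix().round(3).tolist())
W=wcloud(grab('wrist')).reshape(-1,3)
Q=W[(abs(W[:,0]-t[0])<.016)&(abs(W[:,1]-t[1])<.014)]
for z in np.arange(t[2],t[2]+.05,.003):
    S=Q[(Q[:,2]>z)&(Q[:,2]<z+.003)]
    if len(S):print((z-t[2]).round(3),len(S),(S[:,:2].min(0)-t[:2]).round(3),(S[:,:2].max(0)-t[:2]).round(3))
P=W[(W[:,2]>.122)&(W[:,2]<.14)&(abs(W[:,0]-.613)<.03)&(W[:,1]<-.06)&(W[:,1]>-.13)]
print(len(P),np.percentile(P,[2,98],axis=0).round(4) if len(P) else '')
E
```

```text
[ 0.6074101  -0.05423698  0.16575548] [ 0.18850288 -0.42103579 -0.17279426] -2.0409417244208206e-05 [[-0.032, 0.996, -0.08], [0.003, -0.08, -0.997], [-0.999, -0.032, -0.0]]
0.024 3 [0.   0.01] [0.006 0.011]
0.027 89 [-0.01   0.006] [0.013 0.012]
0.03 163 [-0.011  0.006] [0.014 0.012]
0.033 163 [-0.012  0.005] [0.015 0.012]
0.036 214 [-0.012  0.006] [0.015 0.012]
0.039 197 [-0.012  0.005] [0.015 0.012]
0.042 207 [-0.012  0.006] [0.015 0.012]
0.045 237 [-0.011  0.005] [0.016 0.012]
0.048 250 [-0.012  0.005] [0.016 0.012]
816 [[ 0.5994 -0.0868  0.1231]
 [ 0.627  -0.068   0.1362]]
```

Call:
jog_arm(
  commands=[
    [0, 0, 0.02, 0, 0.013, -0.02, 0],
    [0, 0, 0, 0.05, 0, 0, 0],
    [0, 0, 0, 0.08, 0, 0, 0],
    [0, 0, 0, 0.08, 0, 0, 0],
    [0, 0, 0, 0.02, 0, 0, 0],
  ],
)

```text
time: 9.3
tcp_pos: [0.6162, -0.0431, 0.0984]
tcp_rot: [0.52, 0.479, -0.515, 0.484]
wrist_force: [-0.3, 0.5, -0.9]
grip_width: 0.0002
```

```bash
python3 - <<'E'
from h import *
from scipy.spatial.transform import Rotation as R
s=sense();t=s['tcp_pos'];print(t,s['wrist_force'],R.from_quat(s['tcp_rot']).as_matrix().round(3).tolist())
d=grab('side');im=d['image'][170:300,120:380];cv2.imwrite('pics/s3.png',cv2.resize(im,None,fx=3,fy=3,interpolation=cv2.INTER_CUBIC)[:,:,::-1])
E
```

```text
[ 0.61618832 -0.04309856  0.09835371] [-0.32948435  0.47799926 -0.85371663] [[0.01, 0.997, -0.072], [-0.0, -0.072, -0.997], [-1.0, 0.01, -0.0]]
```

View pics/s3.png

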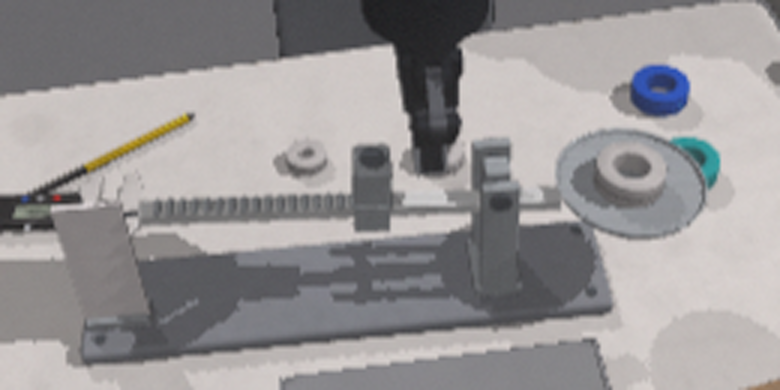

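The side crop shows the ring flat in the pan centre at (630,168). The fingertips at (432,172) stand between the fork and the poise (372,185), above the beam.

Call:
jog_arm(
  commands=[
    [0, 0, 0, 0.018, 0, 0, 0],
    [0, 0, 0, 0, 0, 0.012, 0],
    [0, 0, 0, 0, 0, 0.012, 0],
    [0, 0, 0, 0, 0, 0.012, 0],
    [0, 0, 0, 0, 0, 0.012, 0],
  ],
)

```text
time: 9.77
tcp_pos: [0.6174, -0.0569, 0.0967]
tcp_rot: [0.52, 0.479, -0.513, 0.486]
wrist_force: [-0.6, 0.6, 0.6]
grip_width: 0.0003
```

Call:
jog_arm(
  commands=[
    [0, 0, 0, 0, 0, 0.01, 0],
    [0, 0, 0, 0, 0, 0.01, 0],
    [0, 0, 0, 0, 0, 0.01, 0],
    [0, 0, 0, 0, 0, 0.01, 0],
    [0, 0, 0, 0, 0, 0.01, 0],
  ],
)

```text
time: 10.18
tcp_pos: [0.6171, -0.0733, 0.0986]
tcp_rot: [0.522, 0.479, -0.512, 0.486]
wrist_force: [0.1, -0.4, 0.1]
grip_width: 0.0001
```

Call:
jog_arm(
  commands=[
    [0, 0, 0, 0.006, -0.004, 0.01, 0],
    [0, 0, 0, 0.006, -0.004, 0.01, 0],
    [0, 0, 0, 0.004, -0.002, 0.01, 0],
    [0, 0, 0, 0.002, 0, 0.01, 0],
    [0, 0, 0, 0, 0, 0.01, 0],
  ],
)

```text
time: 10.6
tcp_pos: [0.6143, -0.0898, 0.0934]
tcp_rot: [0.522, 0.478, -0.511, 0.487]
wrist_force: [-1.0, -0.7, 0.6]
grip_width: -0.0002
```

Call:
jog_arm(
  commands=[
    [0, 0, 0, 0, 0, 0.01, 0],
    [0, 0, 0, 0, 0, 0.01, 0],
    [0, 0, 0, 0, 0, 0.01, 0],
    [0, 0, 0, 0, 0, 0.01, 0],
    [0, 0, 0, 0, 0, 0.01, 0],
  ],
)

```text
time: 11.02
tcp_pos: [0.6127, -0.1063, 0.0929]
tcp_rot: [0.522, 0.478, -0.512, 0.487]
wrist_force: [0.1, -0.6, 0.7]
grip_width: -0.0002
```

```bash
cat >> h.py <<'E'
def state():
    s=sense();print('tcp',s['tcp_pos'].round(4),s['wrist_force'].round(1),s['time'])
    D=cloud(grab('side')).reshape(-1,3);C=cloud(grab('scene')).reshape(-1,3)
    c=np.array([.628,.093]);o=np.array([.620,-.0014]);e=np.array([-.084,-.9965]);n=np.array([.9965,-.084])
    for nm,P in(('side',D),('scene',C)):
        r=np.hypot(*(P[:,:2]-c).T)
        Q=P[(r<.046)&(r>.03)&(P[:,2]>.08)&(P[:,2]<.118)]
        a=(Q[:,:2]-o)@e
        print(nm,'pan z',np.median(Q[:,2]).round(4),'slope',np.polyfit(a,Q[:,2],1)[0].round(3),end=' ')
        d=(P[:,:2]-o)@e;x=(P[:,:2]-o)@n
        m=(abs(x)<.012)&(d>.06)&(d<.25)&(P[:,2]>.08)&(P[:,2]<.15)
        dd,zz=d[m],P[m,2]
        g=m&(P[:,2]>.114)&(P[:,2]<.145); 
        q=np.percentile(d[g],[2,50,98]) if g.sum()>5 else None
        print('poise',q,g.sum(), end=' ')
        b=(abs(x)<.004)&(d>.09)&(d<.235)&(P[:,2]>.07)&(P[:,2]<.112)
        if q is not None: b&=(abs(d-q.mean())>.03)
        print('beam z(d) fit',np.polyfit(d[b],P[b,2],1).round(4),b.sum())
E
python3 -c "
from h import *
state()"
```

```text
tcp [ 0.6127 -0.1063  0.0929] [ 0.1 -0.6  0.7] 11.0167
side pan z 0.0921 slope 0.047 poise [0.09621464 0.12518831 0.14034804] 137 beam z(d) fit [0.0461 0.0896] 126
scene pan z 0.0941 slope 0.044 poise [0.10410638 0.1328942  0.24459997] 252 beam z(d) fit [0.0421 0.0919] 104
```

Call:
jog_arm(
  commands=[
    [0, 0, 0, 0, 0, -0.02, 0],
    [0, 0, 0, 0, 0, -0.02, 0],
    [0, 0, 0, 0, 0, 0, 0],
    [0, 0, 0, 0, 0, 0, 0],
    [0, 0, 0, 0, 0, 0, 0],
  ],
)

```text
time: 11.53
tcp_pos: [0.6133, -0.0936, 0.093]
tcp_rot: [0.522, 0.478, -0.512, 0.487]
wrist_force: [-0.3, 0.0, -0.3]
grip_width: 0.0001
```

Call:
jog_arm(
  commands=[
    [0, 0, 0, 0, 0, 0, 0],
    [0, 0, 0, 0, 0, 0, 0],
    [0, 0, 0, 0, 0, 0, 0],
    [0, 0, 0, 0, 0, 0, 0],
    [0, 0, 0, 0, 0, 0, 0],
  ],
)

```text
time: 11.95
tcp_pos: [0.6133, -0.0937, 0.093]
tcp_rot: [0.522, 0.478, -0.512, 0.487]
wrist_force: [0.6, -0.1, -0.1]
grip_width: -0.0002
```

```bash
python3 -c "
from h import *
state()"
```

```text
tcp [ 0.6133 -0.0937  0.093 ] [ 0.6 -0.1 -0.1] 11.95
side pan z 0.0901 slope 0.067 poise [0.0833457  0.1243758  0.14009039] 147 beam z(d) fit [0.0575 0.0913] 127
scene pan z 0.0923 slope 0.071 poise [0.09334141 0.13138911 0.2457405 ] 288 beam z(d) fit [0.066  0.0914] 101
```

Call:
jog_arm(
  commands=[
    [0, 0, 0, 0, 0, 0.013, 0],
    [0, 0, 0, 0, 0, 0.013, 0],
    [0, 0, 0, 0, 0, 0.013, 0],
    [0, 0, 0, 0, 0, 0.01, 0],
    [0, 0, 0, 0, 0, 0.01, 0],
  ],
)

```text
time: 12.47
tcp_pos: [0.6119, -0.1119, 0.0928]
tcp_rot: [0.522, 0.479, -0.512, 0.487]
wrist_force: [0.1, 0.3, 0.8]
grip_width: -0.0002
```

Call:
jog_arm(
  commands=[
    [0, 0, 0, 0, 0, 0.01, 0],
    [0, 0, 0, 0, 0, 0.01, 0],
    [0, 0, 0, 0, 0, 0.01, 0],
    [0, 0, 0, 0, 0, 0, 0],
    [0, 0, 0, 0, 0, -0.03, 0],
  ],
)

```text
time: 12.88
tcp_pos: [0.6117, -0.1149, 0.0925]
tcp_rot: [0.522, 0.478, -0.513, 0.486]
wrist_force: [-1.7, -0.1, 0.5]
grip_width: -0.0002
```

Call:
jog_arm(
  commands=[
    [0, 0, 0, 0, 0, -0.01, 0],
    [0, 0, 0, 0, 0, 0, 0],
    [0, 0, 0, 0, 0, 0, 0],
    [0, 0, 0, 0, 0, 0, 0],
    [0, 0, 0, 0, 0, 0, 0],
  ],
)

```text
time: 13.3
tcp_pos: [0.6121, -0.1097, 0.0929]
tcp_rot: [0.522, 0.478, -0.512, 0.487]
wrist_force: [0.9, 0.4, 0.4]
grip_width: 0.0
```

Call:
jog_arm(
  commands=[
    [0, 0, 0, 0, 0, 0, 0],
    [0, 0, 0, 0, 0, 0, 0],
    [0, 0, 0, 0, 0, 0, 0],
    [0, 0, 0, 0, 0, 0, 0],
    [0, 0, 0, 0, 0, 0, 0],
  ],
)

```text
time: 13.72
tcp_pos: [0.6122, -0.11, 0.093]
tcp_rot: [0.522, 0.478, -0.512, 0.487]
wrist_force: [0.5, -0.1, 0.1]
grip_width: 0.0001
```

```bash
python3 -c "
from h import *
state()"
```

```text
tcp [ 0.6122 -0.11    0.093 ] [ 0.5 -0.1  0.1] 13.7167
side pan z 0.0949 slope 0.016 poise [0.10009934 0.14055878 0.15611394] 150 beam z(d) fit [0.0143 0.0897] 127
scene pan z 0.0965 slope 0.015 poise [0.10933806 0.143823   0.16004856] 270 beam z(d) fit [0.0104 0.0921] 142
```

```bash
python3 - <<'E'
from h import *
ims=[grab('scene') for _ in range(6)]
m=np.mean([i['image'].astype(float) for i in ims],0).astype(np.uint8)
a=cv2.resize(m[235:295,370:425],None,fx=9,fy=9,interpolation=cv2.INTER_CUBIC)
w=grab('wrist');cv2.imwrite('pics/w5.png',w['image'][:,:,::-1])
b=cv2.resize(w['image'],(300,225));b=cv2.copyMakeBorder(b,0,540-225,0,0,cv2.BORDER_CONSTANT)
cv2.imwrite('pics/p1.png',np.hstack([a,b])[:,:,::-1])
E
```

```text
(no output)
```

View pics/p1.png

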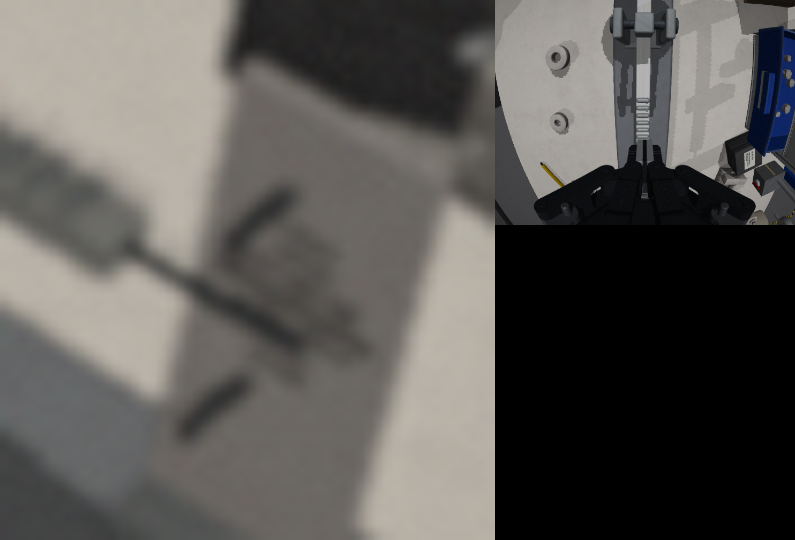

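The pointer crosses near mid-way between the stop pins, at about (240,310) against a pin midpoint of about (238,315). Next is a finer tilt measurement, with the base plate as the reference.

```bash
cat >> h.py <<'E'
def tilt(N=6):
    o=np.array([.620,-.0014]);e=np.array([-.084,-.9965]);n=np.array([.9965,-.084])
    for nm in('side','scene'):
        P=np.concatenate([cloud(grab(nm)).reshape(-1,3) for _ in range(N)])
        d=(P[:,:2]-o)@e;x=(P[:,:2]-o)@n;z=P[:,2]
        def fit(m,dz):
            q=np.polyfit(d[m],z[m],1)
            for _ in range(4):
                k=m&(abs(z-np.polyval(q,d))<dz);q=np.polyfit(d[k],z[k],1)
            return q.round(4),k.sum()
        B=fit((abs(x)<.036)&(d>-.07)&(d<.23)&(abs(z-.014)<.006),.002)
        r=np.hypot(d+.095,x)
        p=fit((r<.046)&(r>.029)&(abs(z-.098)<.014),.003)
        t=fit((r<.046)&(r>.029)&(abs(z-.098)<.014)&(x<0),.003)
        print(nm,'base',B,'pan',p,t,'pan z at centre',np.polyval(p[0],-.095).round(4),'base z there',np.polyval(B[0],0).round(4))
E
python3 -c "
from h import *
tilt();print(sense()['wrist_force'])"
```

```text
side base (array([-0.0004,  0.0123]), np.int64(17572)) pan (array([0.0136, 0.0962]), np.int64(3488)) (array([0.0133, 0.0962]), np.int64(1381)) pan z at centre 0.0949 base z there 0.0123
scene base (array([0.0004, 0.014 ]), np.int64(17976)) pan (array([0.0157, 0.0979]), np.int64(2355)) (array([0.0156, 0.0979]), np.int64(1516)) pan z at centre 0.0964 base z there 0.014
[-0.21672291 -0.37874508 -0.54266729]
```

All the estimates agree: the tilt is about +0.0145 rad, inside ±0.02. I'll withdraw the hand and check once more.

Call:
jog_arm(
  commands=[
    [0, 0, 0, 0, 0, -0.01, 0],
    [0, 0, 0, -0.03, 0, 0, 0],
    [0, 0, 0, -0.1, 0, 0, 0],
    [0, 0, 0, -0.1, 0, 0, 0],
    [0, 0, 0, 0, 0, 0, 0],
  ],
)

```text
time: 15.18
tcp_pos: [0.6087, -0.1056, 0.1635]
tcp_rot: [0.52, 0.48, -0.513, 0.485]
wrist_force: [0.7, -0.6, 0.4]
grip_width: -0.0004
```

Call:
jog_arm(
  commands=[
    [0, 0, 0, 0, 0, 0, 0],
    [0, 0, 0, 0, 0, 0, 0],
    [0, 0, 0, 0, 0, 0, 0],
    [0, 0, 0, 0, 0, 0, 0],
    [0, 0, 0, 0, 0, 0, 0],
  ],
)

```text
time: 15.6
tcp_pos: [0.6094, -0.1055, 0.1651]
tcp_rot: [0.521, 0.479, -0.513, 0.486]
wrist_force: [0.2, -0.7, 0.1]
grip_width: -0.0
```

Call:
jog_arm(
  commands=[
    [0, 0, 0, 0, 0, 0, 0],
    [0, 0, 0, 0, 0, 0, 0],
    [0, 0, 0, 0, 0, 0, 0],
    [0, 0, 0, 0, 0, 0, 0],
    [0, 0, 0, 0, 0, 0, 0],
  ],
)

```text
time: 16.02
tcp_pos: [0.6075, -0.105, 0.1621]
tcp_rot: [0.52, 0.481, -0.514, 0.484]
wrist_force: [-0.3, -0.5, 0.7]
grip_width: 0.0001
```

```bash
python3 - <<'E'
from h import *
tilt();state()
w=grab('wrist');i=[grab('scene')['image'].astype(float) for _ in range(8)]
a=np.mean(i,0).astype(np.uint8)[225:300,365:440]
a=cv2.resize(a,None,fx=7,fy=7,interpolation=cv2.INTER_CUBIC);a=cv2.convertScaleAbs(a,alpha=2,beta=-80)
cv2.imwrite('pics/p2.png',a[:,:,::-1])
E
```

```text
side base (array([-0.0005,  0.0124]), np.int64(17516)) pan (array([0.0151, 0.0964]), np.int64(3499)) (array([0.0149, 0.0964]), np.int64(1387)) pan z at centre 0.095 base z there 0.0124
scene base (array([0.0005, 0.014 ]), np.int64(17959)) pan (array([0.0157, 0.098 ]), np.int64(2363)) (array([0.0164, 0.098 ]), np.int64(1521)) pan z at centre 0.0965 base z there 0.014
tcp [ 0.6077 -0.105   0.1625] [-0.2  0.6  0.8] 16.6167
side pan z 0.095 slope 0.014 poise [0.13490292 0.1446212  0.15619166] 105 beam z(d) fit [0.0131 0.0897] 122
scene pan z 0.0967 slope 0.018 poise [0.13722324 0.15382812 0.22819449] 160 beam z(d) fit [0.0126 0.0914] 99
```

View pics/p2.png

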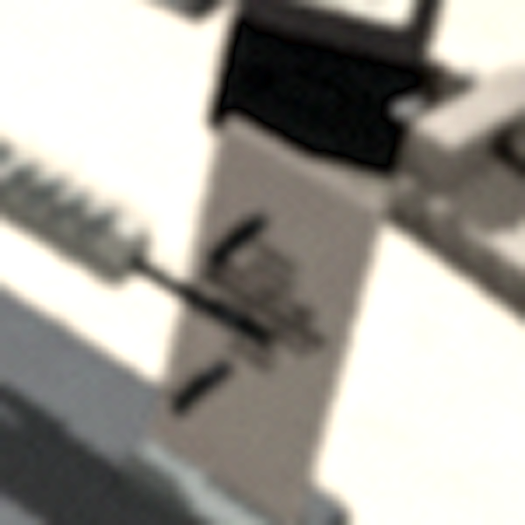

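```bash
python3 -c "
from station import finish_job
print(finish_job())"
```

```text
the job is handed in; nothing more can be done
None
```

I weighed the largest ring and handed the job in at about 17 s. The beam came to rest inside the two lines, but nearer the upper limit than the middle.

- **Ring:** The ring lies flat on the pan, about 3–5 mm from the pan's centre by the cameras, and it is released. The first grasp closed above the ring. The fingertips turned out to sit about 25 mm behind the reported TCP, not right at it as the description says. I gripped again lower and it held.
- **Poise:** I slid it out to about 0.07 m. The wrist force stayed under about 2 N at every reading I took.
- **Beam:** With the hand withdrawn, the last depth checks put the tilt at about +0.013 to +0.018 rad, against a limit of 0.02. That is the pointer about 4 mm above the middle line.
- **Disagreement:** The pointer's position between the stop pins in the picture suggested a smaller tilt, nearly level. That reading is coarse, but both are inside the lines.
- **Not used:** One more notch would have put the beam at about −0.010 rad, with more margin. I left it because every estimate was already in range.
- **Other rings:** I never went near the two smaller rings and did not measure them again at the end.

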